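# Point out the red-tabbed dent for the record photograph

### The job

Take the damage-record picture of the red-tabbed dent: press the big green button of the camera's desktop release right down with your fingertips and let it come back up, which starts the self-timer. Then point at the red tab that is glued to the panel, fingertips over the middle of it and a finger's breadth above its top, and hold still there for at least three seconds, still pointing when you finish. The glue is fresh, so touch neither the tabs nor the panel, and do not pick up, push away or disturb the release or anything else on the bench.

Things in the scene. Friction and masses are not known exactly. Their poses are not given: they have to be found in the camera images.
- red_tab_top (a point): Centre of the top of the red tab to be pointed at, about 148 mm above the bench (z up). It is a red pull tab glued on the dented panel inside a white pen ring of 60 mm diameter, standing upright: foot disc 28 mm across, waisted stem, mushroom head 17 mm across, 28 mm tall. Fixed; must not be touched. The nearest other tab's axis is at least 80 mm away.
- blue_tab_top (a point): Centre of the top of the blue pull tab glued on the dented panel inside a white pen ring of 60 mm diameter, standing upright: foot disc 28 mm across, waisted stem, mushroom head 17 mm across, 28 mm tall. Fixed; must not be touched.
- yellow_tab_top (a point): Centre of the top of the yellow pull tab glued on the dented panel inside a white pen ring of 60 mm diameter, standing upright: foot disc 28 mm across, waisted stem, mushroom head 17 mm across, 28 mm tall. Fixed; must not be touched.
- panel: Silver-grey car bonnet section, 260 mm (its x) by 420 mm (its y), gently curved across its x, highest along its middle line (120 mm above the bench, 9 to 15 mm lower at the long edges), on a red bench stand, with a small dark clamp at the middle of each short edge. Fixed. Origin: on the bench under its centre. The three glued tabs stand on it in a row along its y, in any order.
- release: Wireless desktop release of the record camera: a grey box 72 mm (its x) by 100 mm (its y), upper face 24 mm above the bench, about 300 g, loose on rubber feet, with the big green button in its middle. Origin: centre of its underside.
- shutter_top (a point): Centre of the top of the green button's cap, about 43 mm above the bench with the button up; it sinks with the button. Cap 34 mm across in a black collar 50 mm across, whose top stands about 10 mm below the cap's.
- shutter (a joint): Travel of the green button in m: 0 up, 0.006 fully down (spring: starts to move at about 1.5 N, right down at 5 N; springs back by itself). Counts as pressed beyond 0.0045.
- spare_red: Red loose spare pull tab of the same shape and size (28 mm tall, 28 mm foot, 12 g) standing in a compartment of the fixed black tray (80 x 130 x 22 mm) on the right of the bench. Leave alone. Origin: centre of its underside. Not the one to point at.
- spare_black: Black loose spare pull tab of the same shape and size (28 mm tall, 28 mm foot, 12 g) standing in a compartment of the fixed black tray (80 x 130 x 22 mm) on the right of the bench. Leave alone. Origin: centre of its underside.
- spare_white: White loose spare pull tab of the same shape and size (28 mm tall, 28 mm foot, 12 g) standing in a compartment of the fixed black tray (80 x 130 x 22 mm) on the right of the bench. Leave alone. Origin: centre of its underside.
- spray: White plastic bottle with an orange label and black cap, 56 mm diameter, 160 mm tall, loose, upright. Leave alone. Origin: centre of its underside.
- hammer: Hammer with a 260 mm long handle, lying, loose. Leave alone. Its x runs along the handle towards the head.
- tapper: Tap-down pen, aluminium with a white tip, 160 mm long along its x, 13 mm thick, lying, loose. Leave alone. Origin: under its middle.
Things that resemble listed ones, but are neither listed nor needed, are in the scene too. There is more than one size of the release; the job needs the largest.

How it is judged:
On the way, in this order (a step that is already met when the one before it is completed fails the run):
1. the green button is pressed right down by the fingers (value of joint shutter above 0.0045 m and contact force between the fingers and release above 0.5 N), for 0.1 s.
2. with the button up again, the fingertips stay over the red tab, close above it, for three seconds (horizontal distance between the grasp point and red_tab_top below 0.025 m and z of the grasp point in the frame of red_tab_top between 0.01 and 0.07 m and value of joint shutter below 0.002 m), for 3 s.
At the end, for the whole second after the job is handed in: The grasp point (about 19 mm behind the fingertips) stands within 25 mm sideways of the red tab's axis and 10 to 70 mm above its top, not touching it, the button is back up (under 2 mm), and the release and everything loose are where they were (all of step 2).
It fails at once if a glued tab or the panel is touched (contact force between any of red_tab, blue_tab, yellow_tab, panel and anything else above 0.3 N).
It fails at once if the release is lifted, or shifted by more than 25 mm (distance of release from where it was at the start of the episode above 0.025 m).
It fails at once if something loose on the bench is shifted by more than 15 mm (distance of any of spray, hammer, tapper, spare_red, spare_black, spare_white from where it was at the start of the episode above 0.015 m).
It also fails if it takes over 42 s, if anything falls off the work surface, if the arm or the gripper's body presses on something with over 40 N, if the wrist force passes 120 N, or if a joint passes its speed limit or range.

### The arm

A 6-joint arm with a two-finger parallel gripper is mounted at the origin on the work surface. World frame = base frame: x ahead of the robot, y to its left, z up, the work surface at z = 0. Lengths are in m, angles in rad, forces in N, time in s.
With the tool pointing down it reaches from about 0.275 to 0.75 m from the base axis. Payload 10.2 kg.
Tool frame: the origin (TCP) lies at the very end of the fingers, on their centre line; the grasp point (between the pads) lies 19 mm behind it (pinch_z is the distance from the TCP to the grasp point, in m); z points along the fingers, y is the line along which they close (so a half turn about z gives the same grasp; the last joint's range is limited). The gripper opens to 85 mm and grips with 20 to 120 N. Pads are 22 mm wide; open, the fingers measure 114 mm over their backs; the gripper's body (76 mm by 85 mm) begins 54 mm behind the grasp point. The pads swing forward as they close: fully open they stand 13 mm farther back than shut.
Start: joints at [-0.223, 0.313, 1.498, -0, 1.331, -0.223], TCP at [0.525, -0, 0.231] pointing down, gripper open.
Joint ranges: [-2.94, 2.94], [-0.97, 2.17], [0.19, 2.56], [-1.23, 4.37], [0.02, 3.11], [-2.88, 2.88]. Speed limits (rad/s): [2.39, 2.39, 3.01, 3.14, 3.14, 3.14].

### API

Orientations are given as a rotation vector (axis times angle).
In Python, from station import * gives the robot as it stands. Calls block until the motion is done:
- reach(position, orientation): joint-space move of the TCP to a pose.
- move_l(position, rotation=None, speed=0.15): straight line of the TCP; rotation=None keeps the orientation; speed is the mean speed in m/s.
- move_j(angles): joint-space move.
- gripper_to(opening, f_grip=None): finger opening in m; f_grip is the grip in N (None keeps the last); returns when the fingers have stopped.
- wait(seconds).
- ik(position, orientation): joint angles nearest the present ones, or None.
- get_image(name): name is "scene" or "side" or "wrist"; returns a dict with "color" (384x512x3 uint8, red, green, blue), "range_z" (384x512 float32, m along the optical axis (not along the pixel's ray), 0 where there is no reading), "mtx" (3x3 intrinsics, pixels), "rvec" (rotation vector, rad) and "tvec" (3), from world to camera coordinates, as OpenCV has them. Camera axes: x right, y down, z forward; pixel columns grow to the right and rows downward; lengths in m; the calibration is good to about 2 mm. A picture is of the moment at which its call begins.
A pose or a line that the arm cannot do raises Unreachable and nothing moves.
- sign_off(): hands the job in; it is judged then, once.
Readings, each from a call of its own:
- read_clock(): time.
- read_joint_pos(): joint angles.
- read_joint_vel(): joint speeds.
- read_tau(): joint torques, N m.
- read_eef_pos(): TCP position.
- read_eef_rot(): TCP orientation.
- read_ft_force(): force on the tool from outside, world axes, zero at the start.
- read_torque(): the same for the moment, N m.
- read_opening(): finger opening in m.
- read_grasp_force(): force on a finger pad.
Only numpy, scipy, OpenCV 4.12 (cv2) and the standard library are available. Lean on these libraries where they do the work, as an engineer would, in place of code of your own. Each camera call takes 0.05 s, during which the arm holds its last target. There are 200 camera calls.

## Working session

There is one attempt and no reset: what is moved stays moved. The work goes in short steps, each a Python script; the robot and the scene stay as the last script left them, time stands still between calls to the robot, and variables do not carry over. Pictures are saved under pics/ and viewed, at most 10 in all, crops included, and the job is handed in when it is done.

```bash
mkdir -p pics
cat > h.py <<'E'
from station import *
import numpy as np, cv2
def snap(n,f):
    d=get_image(n); cv2.imwrite(f'pics/{f}.png',d['color'][:,:,::-1]); np.savez(f'pics/{f}.npz',**d); return d
def px(d,u,v,r=1):
    z=d['range_z'][v-r:v+r+1,u-r:u+r+1]; z=np.median(z[z>0]); R=cv2.Rodrigues(np.array(d['rvec'],float))[0]
    return R.T@(np.linalg.inv(d['mtx'])@[u,v,1]*z-np.ravel(d['tvec']))
E
python3 - <<'E'
from h import *
a=snap('scene','s');b=snap('side','d')
cv2.imwrite('pics/both.png',cv2.resize(a['color'],(800,600))[:,:,::-1]);print(read_clock(),read_eef_rot())
E
```

```text
0.1 [-2.22077719e+00 -2.22074300e+00  9.25317247e-04]
```

View pics/both.png

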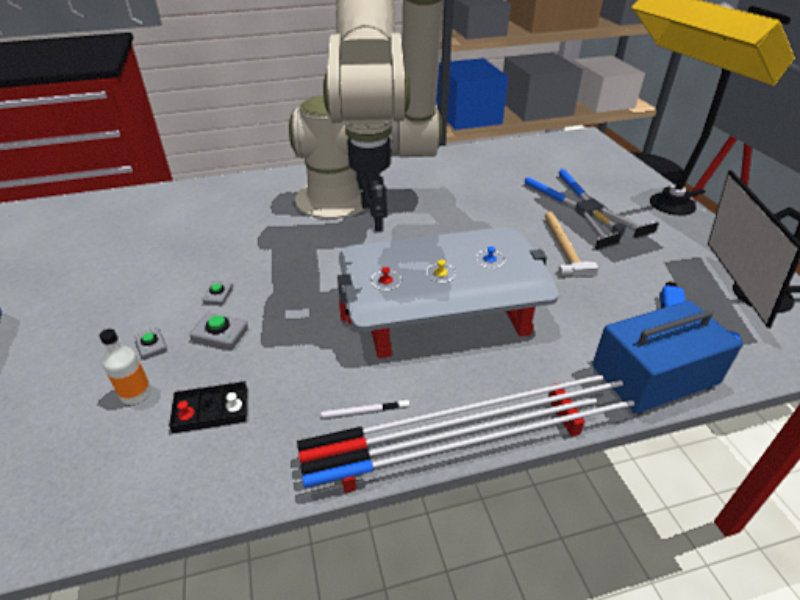

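View pics/d.png

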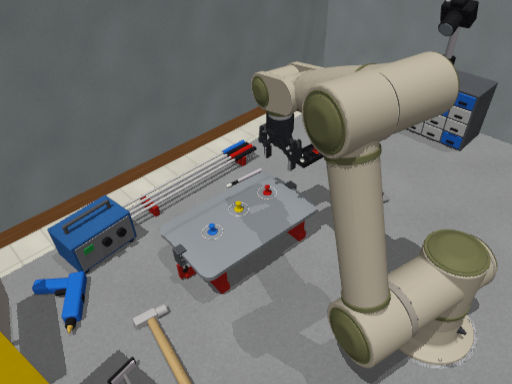

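The scene view (800 px wide) shows three releases: the largest at (218,327), smaller ones at (150,341) and (217,291). Red tabs are on the panel at (386,274), which is glued in a pen ring, and in the tray at (185,410), which is the spare. I'll measure the sizes and confirm in a crop.

Run:
```python
import numpy as np,cv2
from h import px
d=np.load('pics/s.npz'); im=d['color'].astype(int);R=cv2.Rodrigues(d['rvec'])[0]
hsv=cv2.cvtColor(d['color'],cv2.COLOR_RGB2HSV)
v,u=np.mgrid[:384,:512]; z=d['range_z']
P=(np.stack([u*z,v*z,z],-1)@np.linalg.inv(d['mtx']).T-d['tvec'].ravel())@R
def rep(name,m):
    n,l,s,c=cv2.connectedComponentsWithStats(m.astype(np.uint8))
    for i in range(1,n):
        if s[i,4]>15 and P[l==i][:,2].max()<.3:
            p=P[l==i]; lo,hi=p.min(0),p.max(0); t=p[p[:,2]>np.percentile(p[:,2],95)-.006]
            print(name,c[i].round(),s[i,4],lo.round(3),hi.round(3),'top mid',((t.min(0)+t.max(0))/2).round(3))
S=hsv[...,1]>130
rep('g',(hsv[...,0]>50)&(hsv[...,0]<80)&S&(z>0))
rep('r',((hsv[...,0]<6)|(hsv[...,0]>174))&S&(z>0)&(hsv[...,2]>90))
a=cv2.resize(d['color'][170:250,70:180],None,fx=4,fy=4,interpolation=2);b=cv2.resize(d['color'][150:230,210:300],None,fx=4,fy=4,interpolation=2)
cv2.imwrite('pics/crop.png',np.hstack([a,b])[:,:,::-1])
```

```text
g [138. 184.] 29 [ 0.344 -0.347  0.017] [ 0.382 -0.324  0.032] top mid [ 0.369 -0.334  0.029]
g [138. 206.] 79 [ 0.463 -0.351  0.023] [ 0.519 -0.317  0.045] top mid [ 0.503 -0.332  0.042]
g [ 95. 216.] 37 [ 0.473 -0.484  0.016] [ 0.511 -0.46   0.033] top mid [ 0.5   -0.471  0.029]
r [52. 87.] 5663 [-1.05  -1.114 -0.333] [-0.587 -0.595  0.209] top mid [-0.81  -0.779  0.196]
r [457. 105.] 156 [-0.315  1.615 -0.379] [-0.273  1.713 -0.148] top mid [-0.29   1.699 -0.158]
r [478. 106.] 55 [-0.301  1.794 -0.379] [-0.272  1.875 -0.197] top mid [-0.283  1.801 -0.204]
r [247. 177.] 57 [0.517 0.004 0.119] [0.577 0.029 0.149] top mid [0.563 0.017 0.146]
r [219. 200.] 37 [ 0.455 -0.079  0.003] [ 0.546 -0.061  0.065] top mid [ 0.536 -0.074  0.062]
r [337. 206.] 122 [0.668 0.267 0.007] [0.688 0.299 0.093] top mid [0.679 0.281 0.079]
r [245. 219.] 144 [ 0.644 -0.026  0.007] [0.671 0.001 0.095] top mid [ 0.661 -0.013  0.081]
r [358. 250.] 18 [0.854 0.252 0.039] [0.863 0.27  0.044] top mid [0.858 0.261 0.041]
r [362. 256.] 20 [0.853 0.252 0.002] [0.886 0.294 0.044] top mid [0.882 0.261 0.041]
r [118. 262.] 103 [ 0.666 -0.413  0.002] [ 0.714 -0.382  0.034] top mid [ 0.701 -0.396  0.03 ]
r [366. 262.] 22 [0.875 0.251 0.001] [0.907 0.295 0.043] top mid [0.904 0.261 0.041]
r [370. 272.] 55 [0.921 0.251 0.007] [0.931 0.269 0.046] top mid [0.926 0.26  0.042]
r [212. 287.] 335 [ 0.831 -0.209 -0.002] [ 0.886 -0.1    0.057] top mid [ 0.877 -0.154  0.053]
r [492. 312.] 295 [ 0.913  0.915 -0.732] [ 0.919  0.96  -0.293] top mid [ 0.915  0.927 -0.316]
r [223. 309.] 62 [ 0.926 -0.148  0.009] [ 0.933 -0.129  0.041] top mid [ 0.928 -0.139  0.038]
```

View pics/crop.png

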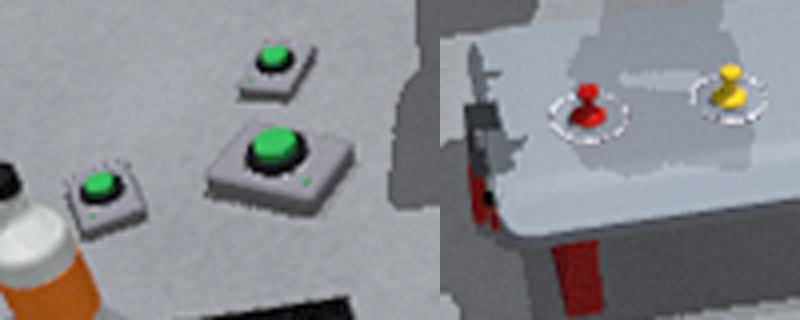

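The crop confirms both: the big release has a 34 mm wide cap with its top at 42 mm, and the red tab stands in its ring at 146 mm. Next I'll go above the button with the fingers shut and look from close by.

Run:
```python
from h import *
d=np.load('pics/s.npz'); print('spray',px(d,81,246),px(d,70,215))
r=read_eef_rot()
move_l([.525,0,.29]); gripper_to(0)
reach([.5,-.333,.16],r); print(read_eef_pos(),read_opening(),read_clock())
w=snap('wrist','w1')
```

```text
spray [ 0.65226021 -0.4865773   0.05890251] [ 0.63048145 -0.48569479  0.1590979 ]
[ 0.50065535 -0.33209384  0.16061569] 0.00021547098636366457 2.75
```

View pics/w1.png

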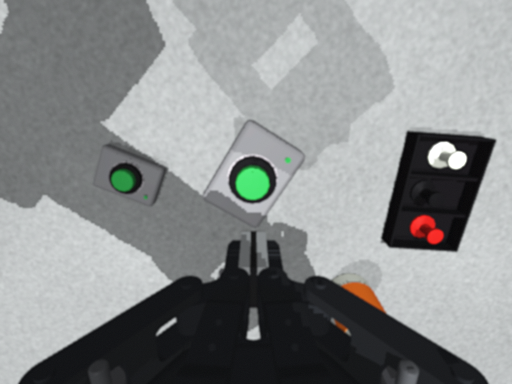

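The wrist view shows the big button at (252,182) and the shut fingertips at (253,235). I'll measure the button's centre, then press it with force feedback.

Run:
```python
from h import *
d=np.load('pics/w1.npz'); hsv=cv2.cvtColor(d['color'],cv2.COLOR_RGB2HSV)
m=((hsv[...,0]>50)&(hsv[...,0]<80)&(hsv[...,1]>130)&(hsv[...,2]>120)).astype(np.uint8)
n,l,s,c=cv2.connectedComponentsWithStats(m); i=1+s[1:,4].argmax()
print(c[i],s[i]); v,u=np.nonzero(l==i)
P=np.array([px(d,a,b,0) for a,b in zip(u,v)]); P=P[P[:,2]>np.percentile(P[:,2],95)-.004]
b=(P.min(0)+P.max(0))/2; print(b,np.ptp(P,0))
assert abs(b[2]-.043)<.006 and np.hypot(b[0]-.5,b[1]+.333)<.015
move_l([b[0],b[1],.06]); f0=read_ft_force()[2]
z=.046
while z>.031:
    move_l([b[0],b[1],z],speed=.03); f=read_ft_force()[2]-f0
    print(round(z,4),read_eef_pos().round(4) if hasattr(read_eef_pos(),'round') else read_eef_pos(),round(f,2))
    if f>7: break
    z-=.0015
wait(.3); print('held',read_ft_force()[2]-f0)
move_l([b[0],b[1],.09]); print(read_ft_force()[2]-f0,read_clock()); snap('wrist','w2')
```

```text
[252.07570621 183.02259887] [236 167  34  33 885]
  return _methods._mean(a, axis=axis, dtype=dtype,
  ret = ret.dtype.type(ret / rcount)
Traceback (most recent call last):
ValueError: zero-size array to reduction operation minimum which has no identity
```

```bash
python3 -W ignore - <<'E'
from h import *
d=np.load('pics/w1.npz'); hsv=cv2.cvtColor(d['color'],cv2.COLOR_RGB2HSV)
m=((hsv[...,0]>50)&(hsv[...,0]<80)&(hsv[...,1]>130)&(hsv[...,2]>120)).astype(np.uint8)
n,l,s,c=cv2.connectedComponentsWithStats(m); i=1+s[1:,4].argmax()
v,u=np.nonzero(l==i)
P=np.array([px(d,a,b,0) for a,b in zip(u,v)]); P=P[np.isfinite(P).all(1)]; P=P[P[:,2]>np.percentile(P[:,2],90)-.004]
b=(P.min(0)+P.max(0))/2; print(len(P),b,np.ptp(P,0))
assert abs(b[2]-.043)<.006 and np.hypot(b[0]-.5,b[1]+.333)<.015
move_l([b[0],b[1],.06]); f0=read_ft_force()[2]
z=.046
while z>.031:
    move_l([b[0],b[1],z],speed=.03); f=read_ft_force()[2]-f0
    print(round(z,4),np.round(read_eef_pos(),4),round(f,2))
    if f>7: break
    z-=.0015
wait(.3); print('held',read_ft_force()[2]-f0)
move_l([b[0],b[1],.09]); print(read_ft_force()[2]-f0,read_clock()); snap('wrist','w2')
E
```

```text
844 [ 0.50023031 -0.33204124  0.04204398] [0.03262027 0.03242812 0.00504365]
0.046 [ 0.5002 -0.3321  0.046 ] 0.08
0.0445 [ 0.5002 -0.332   0.0445] -0.16
0.043 [ 0.5002 -0.332   0.0429] 0.28
0.0415 [ 0.5004 -0.3321  0.0417] 1.7
0.04 [ 0.5004 -0.3322  0.0401] 3.01
0.0385 [ 0.5004 -0.3322  0.0386] 2.87
0.037 [ 0.5003 -0.3321  0.0371] 3.95
0.0355 [ 0.5004 -0.3322  0.0365] 12.21
held 11.491880858453955
0.03146453875401753 6.8
```

The button bottomed out: 11.5 N with no further travel, and zero force after release. Now I'll go high over the red tab and look.

```bash
python3 -W ignore - <<'E'
from h import *
p=read_eef_pos(); move_l([p[0],p[1],.26],speed=.25); move_l([.555,.017,.26],speed=.25)
d=snap('wrist','w3'); hsv=cv2.cvtColor(d['color'],cv2.COLOR_RGB2HSV)
m=(((hsv[...,0]<6)|(hsv[...,0]>174))&(hsv[...,1]>130)&(hsv[...,2]>70)).astype(np.uint8)
n,l,s,c=cv2.connectedComponentsWithStats(m)
for i in range(1,n):
    if s[i,4]<40: continue
    v,u=np.nonzero(l==i)
    P=np.array([px(d,a,b,0) for a,b in zip(u,v)]); P=P[np.isfinite(P).all(1)]
    if not len(P): continue
    T=P[P[:,2]>np.percentile(P[:,2],90)-.005]; print(c[i],s[i],len(T),(T.min(0)+T.max(0))/2,np.ptp(T,0))
print(read_clock())
E
```

```text
[258.88828829 177.80720721] [246 165  26  28 555] 243 [0.56157934 0.01721516 0.14647346] [0.015404   0.01673911 0.00688   ]
[467.75025694 270.60637205] [452 237  32  67 973] 712 [ 0.87173482 -0.15285077  0.0517225 ] [0.0230615 0.1091274 0.0067143]
[442.44565217 255.57608696] [431 243  18  23  92] 60 [ 0.84273341 -0.13779861  0.03862119] [0.00523429 0.01977088 0.00732063]
9.2917
```

View pics/w3.png

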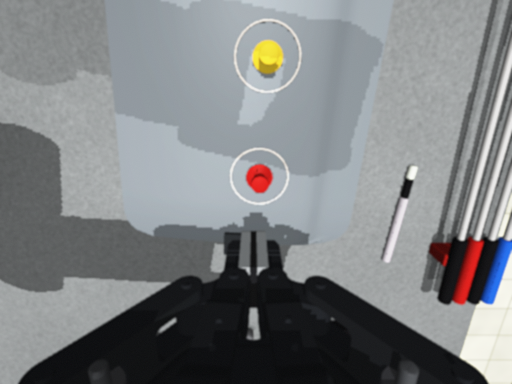

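View pics/w2.png

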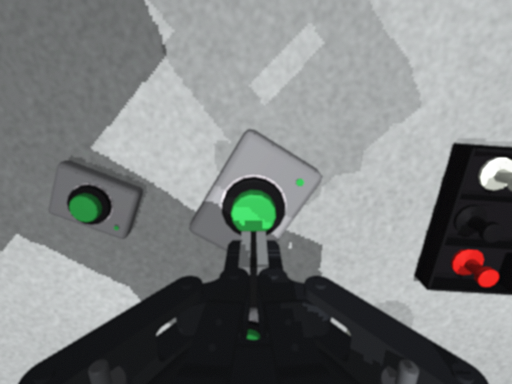

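The red tab at (259,180) stands in its ring with its head top at (0.562, 0.017, 0.147), 16 mm across, which agrees with the scene camera. The release is in place with its button up. I'll lower the fingertips to 17 mm above the tab and hold.

```bash
python3 -W ignore - <<'E'
from h import *
move_l([.562,.017,.26]); move_l([.562,.017,.166],speed=.08)
wait(3.6); print(read_eef_pos(),read_ft_force(),read_clock())
a=snap('scene','s2'); cv2.imwrite('pics/s2c.png',cv2.resize(a['color'][120:280,60:300],None,fx=3,fy=3)[:,:,::-1])
E
```

```text
[0.56199936 0.01698995 0.16597439] [-0.13469183  0.41244617 -0.42984518] 14.4667
```

View pics/s2c.png

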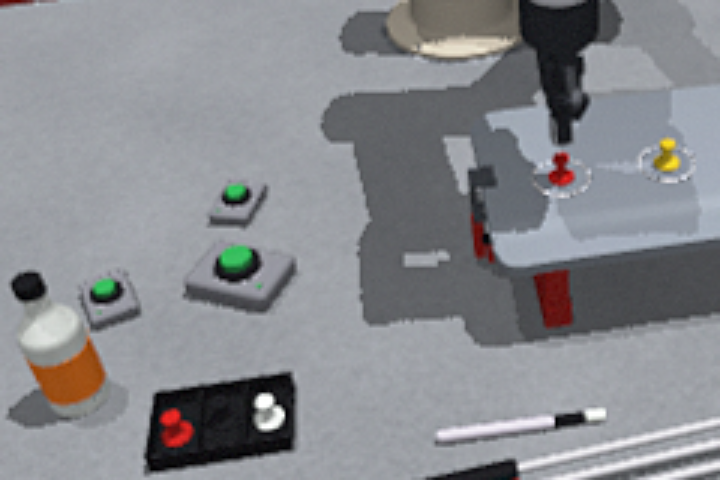

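The fingertips at (562,140) hover clear above the red tab at (561,160). The release at (238,270) and its neighbours look undisturbed.

```bash
python3 -c "
from station import *
print(sign_off())"
```

```text
the job is handed in; nothing more can be done
None
```

I pressed the green button right down and let it come back up, then held the fingertips about 18 mm above the red tab for over three seconds; the job is handed in with the arm still pointing there, and I saw no contact with the panel or tabs and nothing moved.

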